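# Stack an empty tote on the tote of film tins

## Robot

A 6-joint arm with a two-finger parallel gripper is mounted at the origin on the work surface. World frame = base frame: x ahead of the robot, y to its left, z up, the work surface at z = 0. Lengths are in m, angles in rad, forces in N, time in s.
With the tool pointing down it reaches from about 0.25 to 0.8 m from the base axis. Payload 3.9 kg.
Tool frame: the origin (TCP) lies midway between the tips of the shut fingers; the grasp point (between the pads) lies 19 mm behind it; z points along the fingers, y is the line along which they close (so a half turn about z gives the same grasp; the last joint's range is limited). The gripper opens to 85 mm and grips with 20 to 120 N. Pads are 22 mm wide; open, the fingers measure 114 mm over their backs; the gripper's body (76 mm by 85 mm) begins 54 mm behind the grasp point. The pads swing forward as they close: fully open they stand 13 mm farther back than shut.
Start: joints at [-1.255, 0.26, -0.138, 1.173, 0, 1.571], TCP at [0.163, -0.499, 0.231] pointing down, gripper open.
Joint ranges: [-2.78, 2.78], [-0.83, 1.72], [-1.28, 1.37], [-1.9, 2.12], [-1.57, 1.48], [-3.14, 3.14]. Speed limits (rad/s): [2.57, 2.57, 3.14, 3.14, 3.14, 3.14].

## Interface

Orientations are given as a unit quaternion [x, y, z, w].
In Python, from cell import get_state, snapshot, calibration, finish_job, trace gives the robot as it stands. The module is installed in compiled form; this text tells all that it offers.
- The arm moves only by the tool drive_tool, never from a script. Its argument "plan" is a list of rows, each a list of 5 numbers: the shift along the tool's x, y, z in units of 50 mm (1.0 is 50 mm), then the turn about the tool's z in units of 8 degrees (1.0 is 8 degrees), then the finger opening in mm, from 0 to 85.4. In form: [[tx, ty, tz, yaw, claw], ...]. A call has 1 to 20 rows; each row is the pose to reach, as a shift and turn from the pose commanded when the call began, along the tool's axes at that moment; what a row does not reach only later rows make up. A row lasts 1/10 s, in which the tool goes at most 50 mm and 8.59 degrees, less where a joint would pass 70% of its speed; a pose out of reach is approached as far as the arm can. A call with a gripper value outside its range is refused whole. The fingers move at their own pace and stop on an object; the grip force is fixed at half the most. Time passes only in rows, so rows that repeat a pose let the fingers close. It gives the time, the measured TCP pose, the force, the opening and the grip force at its end, in the units of the state.
- get_state(): the state, without advancing time (a new reading comes with each control period).
- snapshot(name): name is "side" or "top" or "wrist"; returns the picture (420x560x3 uint8, red, green, blue); there is no depth.
- calibration(name): a dict with "camera_matrix" (3x3 intrinsics, pixels), "distortion" ([k1, k2, p1, p2, k3] as OpenCV has them; the pictures are not rectified), "pose" (4x4, takes a point from camera to world coordinates); the wrist camera has in their place "tool_from_camera" (4x4, takes a point from camera to tool coordinates, whose origin is the TCP and whose axes are the flange's). Camera axes: x right, y up, looking along -z (the intrinsics and any distortion apply to the point x, -y, -z); pixel columns grow to the right and rows downward; lengths in m; the calibration is good to about 2 mm. A picture is of the moment at which its call begins: read the wrist's pose just before it. calibration takes no time and is no camera call.
- finish_job(): hands the job in; it is judged then, once.
Trained networks look in the newest picture that a camera, given by its name, has taken for a name from the list of things; names that differ only in an ending like _2 or _b are one class to them, and where a whole thing is asked for, a point or a joint stands for the part that bears it (a point fixed in the world has none). Each returns a list of dicts, best first, with "confidence" (0 to 1); they miss things now and then, are a little off and sometimes report something else, mostly with a low value. They report only what shows in the picture. A call takes as long as a camera call.
- trace(name, camera): "region" (420x560 bool, what is visible of it) and "extent" ([left, top, right, bottom] in pixels, round what is visible of it).
The state is a dict: "t": time; "qpos": joint angles; "joint_vel": joint speeds; "joint_efforts": joint torques, N m; "eef_pos": TCP position; "eef_rot": TCP orientation; "ft_force": force on the tool from outside, world axes, zero at the start; "ft_torque": the same for the moment, N m; "grip_width": finger opening in m; "grip_force": force on a finger pad.
Only numpy, scipy, OpenCV 4.12 (cv2) and the standard library are available. Lean on these libraries where they do the work, as an engineer would, in place of code of your own. Each camera call takes 0.05 s, during which the arm holds its last target. There are 200 camera calls.

## Task

The tote holding the three film tins needs a second tote on top: lift the upper tote out of the nested pair of empties and turn it half a turn so that it stacks instead of nesting down onto the tins. Tilt it to hook the toes of its feet under the two blue lips inside the loaded tote's rim, then lower the other end gently (no dropping, no forcing) until it sits level with all four feet fully home in their pockets, and let go. The tins must not be pressed, the loaded tote and the other empty should stay about where they stand, and everything else is to be left alone.

Things in the scene. Friction and masses are not known exactly. Their poses are not given: they have to be found in the camera images.
- tote: The tote to move, upper of the nested pair, 0.22 to 0.37 kg. All three totes are identical stack-nest totes, light grey with one BLUE end, 196 (x) x 136 (y) x 90 mm high. Origin: centre of the underside, level with the soles of its feet; z up, x along the length towards the blue end. Inside, two ribs on each long side about x = +61 and -24. Inner floor at z = 13 mm.
- tote_blue_end (a point): Top edge, middle of the tote's blue end (x = 94, y = 0, z = 90 mm in the tote's frame); a white card holder is on that end. Same way round (blue over blue) a tote nests in another: it sinks until collar rests on collar, origin 30 mm above the other's. Turned half a turn (blue over the plain grey end) it stacks: origin 78 mm above the other's and on its axis.
- tote_grip (a point): A good place to pinch: top edge of the tote's collar near the middle of the +y long side (x = 10, y = 64, z = 90 mm in its frame). The collar is the top 30 mm all round, upright, flat-sided, 8 mm thick: faces at y = +-60 and +-68, x = +-90 and +-98. It lies clear above the other empty's collar while nested. The -y side is alike.
- tote_toe (a point): Sole of a toe tip, x = -73, y = +48, z = 0 in the tote's frame. The tote has 4 black feet, 22 (x) x 5.5 (y) mm, 10 mm high, centred at x = -54 and +24, y = +-48. The two at x = -54 (grey end) have a toe, 8 mm long and 4 mm high, from x = -65 to -73. Stacking hooks the toes under the loaded tote's blue lips: tote tilted 6 to 9 degrees, toes low, then slid along and levelled.
- loaded_tote: The tote that holds the three tins, same kind and same frame (x towards its own blue end). It stands loose on the table, 0.32 kg and about 0.55 kg of tins in it, so it slides if pushed sideways with a few newtons.
- loaded_blue_end (a point): Top edge, middle of the loaded tote's blue end (x = 94, y = 0, z = 90 mm in its frame).
- loaded_lip (a point): Pocket floor below the edge of a blue lip: x = 67, y = -48, z = 78 in the loaded tote's frame (another at y = +48). Toe pocket: floor z = 78, x = 46 to 75, end stop at x = 75, lip over x = 67 to 77 with 6 mm free height under it, lip top z = 87. A toe set on the lip stands 9 mm too high. Other pockets: x = -24, floor z = 78, edge z = 84. Play round a seated foot 1.8 mm.
- empty_tote: Lower tote of the nested pair, standing loose on the table, 0.32 kg; same kind, same frame. The tote to move starts nested in it, same way round, with 1.5 to 2 mm of play: lift straight up.
- loupe: Bystander: black loupe standing on the table in front of the light panel, 46 mm across, 44 mm high; origin at its underside.
- tin1: Film tin in the loaded tote, steel, 46 mm across, 50 mm high; origin at the centre of its underside, on the tote's inner floor. A nested tote would come down on it.
- tin2: Second film tin, same size.
- tin3: Third film tin, same size.
- duster: Bystander: tall white and blue air-duster can with a red nozzle, 65 mm across, 209 mm high; origin at the centre of its underside.
- blower: Bystander: black rubber bulb blower standing upright, 58 mm across, 115 mm high; origin at its underside.
- film_roll: Bystander: black film canister with grey lid, 34 mm across, 51 mm high; origin at its underside.
- pencil_cup: Bystander: dark steel cup, 76 mm across, 95 mm high; origin at its underside.
- brush: Bystander: dusting brush lying on the table, 170 mm long.

How it is judged:
On the way:
1. the upper tote is lifted clear out of the other empty (z of tote in the frame of empty_tote above 0.092 m), for 0.1 s.
At the end, for the whole second after the job is handed in: The tote is at rest, released, turned half a turn on the loaded tote, all feet in the pockets: origin 75.5 to 80.5 mm above the loaded tote's, within 5 mm of its axis, aligned within 0.06 rad, level within 0.025 rad. Loaded tote and other empty stand level within 50 mm of their starts (z of tote in the frame of loaded_tote between 0.0755 and 0.0805 m and x of tote in the frame of loaded_tote between -0.005 and 0.005 m and y of tote in the frame of loaded_tote between -0.005 and 0.005 m and angle between the x axis of tote and the x axis of loaded_tote, either way round below 0.06 rad and angle between each of tote, loaded_tote, empty_tote's own z axis and vertical below 0.025 rad and distance of each of loaded_tote, empty_tote from where it was at the start of the episode below 0.05 m and linear speed of tote below 0.01 m/s and contact force between the fingers and tote below 0.1 N); the robot touches nothing.
It fails at once if a tin is pressed by the tote (over 1.5 N) (contact force between tote and tin1 above 1.5 N or contact force between tote and tin2 above 1.5 N or contact force between tote and tin3 above 1.5 N).
It fails at once if the tote is forced on the loaded tote (over 25 N) (contact force between tote and loaded_tote above 25 N).
It fails at once if the tote is dropped (moves faster than 0.5 m/s out of the fingers) (linear speed of tote above 0.5 m/s and contact force between the fingers and tote below 0.05 N).
It fails at once if a bystander is moved more than 30 mm (distance of any of duster, blower, loupe, film_roll, pencil_cup, brush from where it was at the start of the episode above 0.03 m).
It also fails if it takes over 54 s, if anything falls off the work surface, if the arm or the gripper's body presses on something with over 40 N, if the wrist force passes 120 N, or if a joint passes its speed limit or range.

## Working session

There is one attempt and no reset: what is moved stays moved. The work goes in short steps, Python scripts to look and compute and a tool call to move; the robot and the scene stay as the last step left them, time stands still between calls to the robot, and variables do not carry over. Pictures are saved under pics/ and viewed, at most 10 in all, crops included, and the job is handed in when it is done.

Besides the shell and the picture viewer there is one more tool, called after "Request:" by a JSON object that holds its "method" and its "body", one argument or row to a line. drive_tool: Moves the arm, as the interface text tells. Its arguments: {"type":"object","properties":{"plan":{"type":"array"}},"required":["plan"]}

```bash
mkdir -p pics; python3 - <<'E'
from cell import *
import cv2,numpy as np
s=get_state();print({k:np.round(v,3).tolist() for k,v in s.items()})
for n in("top","side"):
    im=snapshot(n);cv2.imwrite(f"pics/{n}0.png",im[:,:,::-1])
    c=calibration(n);print(n,c)
    for t in("tote","loaded_tote","empty_tote","tote_blue_end","loaded_blue_end","tote_grip"):
        for r in trace(t,n)[:3]:
            ys,xs=np.nonzero(r["region"]);print(t,round(r["confidence"],2),np.round(r["extent"]),xs.mean().round(1),ys.mean().round(1),len(xs))
print(calibration("wrist"))
E
```

```text
{'t': 0.0, 'qpos': [-1.255, 0.261, -0.139, 1.173, -0.0, 1.571], 'joint_vel': [-0.002, 0.002, 0.001, 0.0, -0.001, 0.001], 'joint_efforts': [0.002, -40.568, 25.392, 0.019, 0.0, -0.0], 'eef_pos': [0.163, -0.498, 0.23], 'eef_rot': [0.988, 0.157, -0.0, -0.001], 'ft_force': [-1.239, 0.2, 1.267], 'ft_torque': [-0.051, 0.017, -0.034], 'grip_force': 0.0, 'grip_width': 0.085}
top {'camera_matrix': array([[526.1886733 ,   0.        , 275.77848621],
       [  0.        , 526.1886733 , 208.70745496],
       [  0.        ,   0.        ,   1.        ]]), 'distortion': array([0.06904847, 0.        , 0.        , 0.        , 0.        ]), 'pose': array([[-0.00632336,  0.97996247, -0.19908181,  0.25678754],
       [-0.99997803, -0.00580048,  0.0032096 , -0.00462676],
       [ 0.00199052,  0.19909773,  0.97997762,  1.36869955],
       [ 0.        ,  0.        ,  0.        ,  1.        ]])}
tote 0.89 [143. 163. 228. 256.] 185.8 210.5 4660
tote 0.68 [294. 149. 373. 243.] 333.9 196.9 3486
loaded_tote 0.79 [294. 152. 376. 247.] 333.7 197.0 3519
empty_tote 0.81 [197. 198. 227. 263.] 208.8 232.4 134
tote_blue
[... 1150 characters left out ...]
 274.] 308.1 250.1 2554
tote_grip 0.78 [224. 158. 286. 186.] 256.4 170.8 1829
{'camera_matrix': array([[294.31057614,   0.        , 278.87651291],
       [  0.        , 294.31057614, 215.24949872],
       [  0.        ,   0.        ,   1.        ]]), 'distortion': array([-0.01554893,  0.        ,  0.        ,  0.        ,  0.        ]), 'tool_from_camera': array([[-5.13971891e-04,  9.53913088e-01,  3.00082583e-01,
         7.65121330e-02],
       [ 9.99999473e-01,  7.56867944e-04, -6.93191238e-04,
         4.27094372e-04],
       [-8.88367082e-04,  3.00082069e-01, -9.53912974e-01,
        -1.42248475e-01],
       [ 0.00000000e+00,  0.00000000e+00,  0.00000000e+00,
         1.00000000e+00]])}
```

```bash
python3 - <<'E'
import cv2
a=cv2.imread("pics/top0.png");cv2.imwrite("pics/topc.png",cv2.resize(a[120:290,110:400],None,fx=2.75,fy=2.75,interpolation=cv2.INTER_CUBIC))
E
```

```text
(no output)
```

View pics/topc.png

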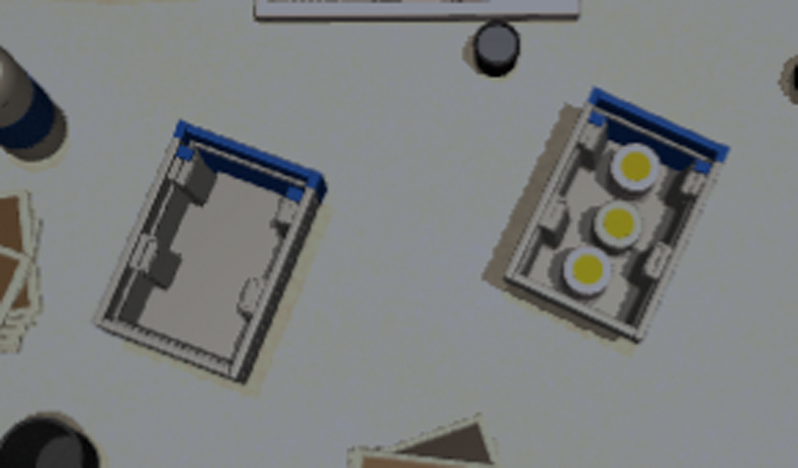

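View pics/side0.png

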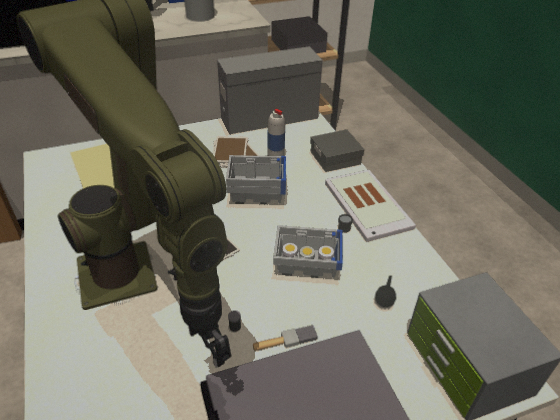

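The top crop shows the nested pair on the left, with collar corners at about (180,125), (325,178), (242,380) and (97,322). The loaded tote is on the right, at about (595,90), (728,150), (640,340) and (507,280). Both blue ends point away from the robot. The side view agrees with this and shows the duster behind the pair.

```bash
cat > h.py <<'E'
import numpy as np,cv2
from cell import *
from scipy.optimize import least_squares
from scipy.spatial.transform import Rotation as R
F=np.diag([1,-1,-1.])
def proj(P,name,state=None):
    c=calibration(name)
    if name=="wrist":
        T=np.eye(4);T[:3,:3]=R.from_quat(state["eef_rot"]).as_matrix();T[:3,3]=state["eef_pos"];T=T@c["tool_from_camera"]
    else:T=c["pose"]
    Rc=F@T[:3,:3].T
    return cv2.projectPoints(np.atleast_2d(P).astype(float),cv2.Rodrigues(Rc)[0],-Rc@T[:3,3],c["camera_matrix"],c["distortion"])[0][:,0]
def w(p,L):
    L=np.atleast_2d(L);x,y,a,z=p;c,s=np.cos(a),np.sin(a)
    return np.c_[x+c*L[:,0]-s*L[:,1],y+s*L[:,0]+c*L[:,1],z+L[:,2]]
C=np.array([[98,68,90],[98,-68,90],[-98,-68,90],[-98,68,90]])/1e3
def fit(obs,z,g):
    # obs: list of (name,state,local pts,pixels)
    f=lambda q:np.concatenate([(proj(w([*q,z],L),n,s)-px).ravel() for n,s,L,px in obs])
    r=least_squares(f,g);return r.x,np.sqrt(np.mean(r.fun**2))
E
python3 - <<'E'
from h import *
k=lambda l:np.array(l)/2.75+[110,120]-.32
for px,z,g in(([(180,125),(325,178),(242,380),(97,322)],.03,[.4,.2,-.4]),([(595,90),(728,150),(640,340),(507,280)],0,[.4,-.1,-.4])):
    p,e=fit([("top",None,C,k(px))],z,g)
    print(p.round(4),e,proj(w([*p,z],C),"side").round(0).tolist())
    print("grip -y",w([*p,z],[.022,-.064,.063]).round(3))
E
```

```text
[ 0.5075  0.2065 -0.3662] 0.9142974653110585 [[286.0, 156.0], [286.0, 181.0], [226.0, 180.0], [229.0, 155.0]]
grip -y [[0.505 0.139 0.093]]
[ 0.5446 -0.1546 -0.4469] 0.7552430212780336 [[342.0, 229.0], [342.0, 263.0], [273.0, 257.0], [277.0, 225.0]]
grip -y [[ 0.537 -0.222  0.063]]
```

Request:
{"method": "drive_tool", "body": {
  "plan": [
    [0,0,-1,0,60],
    [0,0,-1,0,60],
    [0,0,-1,1,60],
    [0,0,-1,2,60],
    [0,0,-1,2,60],
    [0,0,-1,2,60]
  ]
}}

```text
t: 1.3
eef_pos: [0.1631, -0.4992, 0.2814]
eef_rot: [1.0, 0.02, 0.0, 0.0]
ft_force: [-0.2, -0.1, 0.2]
grip_width: 0.0599
grip_force: 0.0
```

```bash
python3 -c "
from h import *
s=get_state();print(s['t'],s['qpos'],s['eef_pos'],R.from_quat(s['eef_rot']).as_matrix().round(3))"
```

```text
1.3 [-1.25501316e+00  2.44051463e-01 -2.94245843e-02  1.29678288e+00
  2.02761235e-05  1.84717090e+00] [ 0.16311036 -0.49922112  0.28142005] [[ 0.999  0.039  0.   ]
 [ 0.039 -0.999 -0.001]
 [ 0.     0.001 -1.   ]]
```

Request:
{"method": "drive_tool", "body": {
  "plan": [
    [0.4,-0.6,0,-1,50],
    [0.8,-1.3,0.1,-2,50],
    [1.2,-2,0.2,-3,50],
    [1.6,-2.6,0.3,-4,50],
    [1.9,-3.3,0.4,-5,50],
    [2.3,-4,0.5,-6,50],
    [2.7,-4.6,0.6,-7,50],
    [3.1,-5.3,0.6,-8,50],
    [3.5,-6,0.6,-9,50],
    [3.9,-6.7,0.6,-10,50],
    [4.2,-7.3,0.6,-11,50],
    [4.6,-8,0.6,-12,50],
    [5,-8.6,0.6,-13,50],
    [5.4,-9.3,0.6,-14,50],
    [5.8,-10,0.6,-15,50],
    [6.2,-10.6,0.6,-16,50],
    [6.6,-11.3,0.6,-17,50],
    [7,-12,0.6,-18,50],
    [7.3,-12.5,0.6,-19,50],
    [7.3,-12.5,0.6,-19.6,50]
  ]
}}

```text
t: 3.3
eef_pos: [0.507, 0.1422, 0.2508]
eef_rot: [0.178, 0.984, 0.001, 0.001]
ft_force: [0.2, -0.3, 0.2]
grip_width: 0.0502
grip_force: 0.0
```

Request:
{"method": "drive_tool", "body": {
  "plan": [
    [0,0,0,0,50],
    [0,0,0,0,50],
    [0,0,0,0,50]
  ]
}}

```text
t: 3.6
eef_pos: [0.5047, 0.1383, 0.2514]
eef_rot: [0.184, 0.983, -0.0, 0.0]
ft_force: [0.1, 0.6, 0.2]
grip_width: 0.0501
grip_force: 0.0
```

```bash
python3 - <<'E'
from h import *
s=get_state();print(s['t'],s['qpos'],s['eef_pos'],np.degrees(R.from_quat(s['eef_rot']).as_euler('ZYX')))
im=snapshot("wrist")[:,:,::-1].copy();cv2.imwrite("pics/w1.png",im)
p=[.5075,.2065,-.3662,.03]
for q in proj(w(p,C),"wrist",s):print(q);cv2.circle(im,tuple(int(v) for v in q),4,(0,0,255),1)
cv2.imwrite("pics/w1a.png",im)
E
```

```text
3.6 [ 2.67562241e-01  2.49451515e-01 -9.98666470e-02  1.22150344e+00
 -9.06745466e-05  6.37247774e-01] [0.50470276 0.13832678 0.25141313] [ 1.58818579e+02  1.92730277e-03 -1.79994963e+02]
[406.59396917 275.38283794]
[276.63792958 276.00012222]
[275.18619912  69.32143357]
[435.39807809  69.2643135 ]
```

View pics/w1a.png

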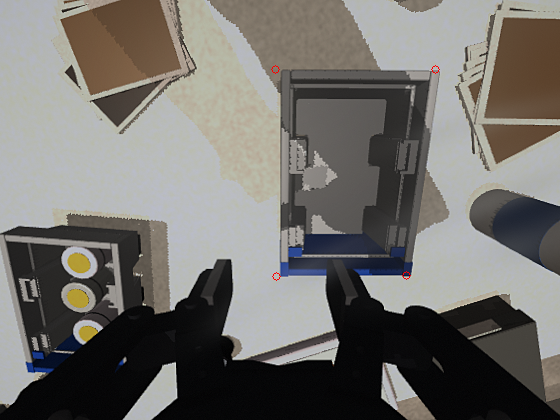

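The wrist view shows the collar corners of the upper tote at about (282,70), (438,70), (281,276) and (411,275). That is 3–5 px right of the prediction. I'll refit.

```bash
python3 - <<'E'
from h import *
s=get_state()
a=(("wrist",s,C,np.array([(411,275),(281,276.5),(281.5,70),(438,69.5)])))
p,e=fit([a],.03,[.5,.2,-.36]);print(p.round(4),e)
g=w([*p,.03],[.022,-.064,.063])[0]
Rm=R.from_quat(s["eef_rot"]).as_matrix();d=Rm.T@(g-s["eef_pos"])
print(g,d/.05,"yaw units",-((np.degrees(p[2])+180)-np.degrees(np.arctan2(Rm[1,0],Rm[0,0])))/8)
im=cv2.imread("pics/w1.png");cv2.imwrite("pics/w1z.png",cv2.resize(im[50:300,260:460],None,fx=2.4,fy=2.4,interpolation=cv2.INTER_CUBIC))
E
```

```text
[ 0.5094  0.2103 -0.3625] 0.9132941575591108
[0.50723734 0.14263133 0.093     ] [-0.01531279  0.09933084  3.16917425] yaw units -0.05202004778511693
```

View pics/w1z.png

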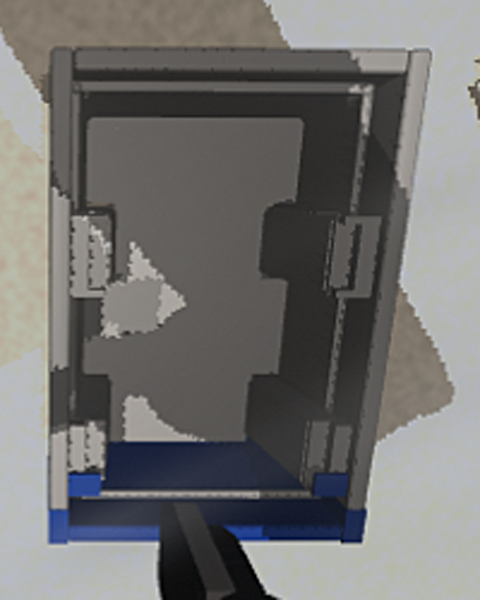

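Request:
{"method": "drive_tool", "body": {
  "plan": [
    [0,0.08,0.4,0,50],
    [0,0.08,0.8,0,50],
    [0,0.08,1.3,0,50],
    [0,0.08,1.8,0,50],
    [0,0.08,2.3,0,50],
    [0,0.08,2.7,0,50],
    [0,0.08,3,0,50],
    [0,0.08,3.15,0,50],
    [0,0.08,3.15,0,50],
    [0,0.08,3.15,0,30],
    [0,0.08,3.15,0,20],
    [0,0.08,3.15,0,10],
    [0,0.08,3.15,0,0],
    [0,0.08,3.15,0,0],
    [0,0.08,3.15,0,0],
    [0,0.08,3.15,0,0],
    [0,0.08,3.15,0,0]
  ]
}}

```text
t: 5.35
eef_pos: [0.5072, 0.1428, 0.0948]
eef_rot: [0.183, 0.983, 0.0, 0.001]
ft_force: [-0.7, -0.2, 6.2]
grip_width: 0.0071
grip_force: 59.2
```

Request:
{"method": "drive_tool", "body": {
  "plan": [
    [0,0,-0.05,0,0],
    [0,0,-0.15,0,0],
    [0,0,-0.3,0,0],
    [0,0,-0.5,0,0],
    [0,0,-0.7,0,0],
    [0,0,-0.95,0,0],
    [0,0,-1.2,0,0],
    [0,0,-1.5,0,0],
    [0,0,-1.8,0,0],
    [0,0,-2.1,0,0],
    [0,0,-2.4,0,0],
    [0,0,-2.6,0,0],
    [0,0,-2.7,0,0],
    [0,0,-2.7,0,0]
  ]
}}

```text
t: 6.75
eef_pos: [0.5068, 0.1427, 0.2296]
eef_rot: [0.183, 0.983, 0.0, 0.001]
ft_force: [1.5, -0.8, -2.6]
grip_width: 0.007
grip_force: 58.5
```

```bash
python3 - <<'E'
from h import *
s=get_state();print(s['t'],s['eef_pos'],s['ft_force'],s['ft_torque'],s['grip_width'])
for n in("wrist","side"):
    im=snapshot(n)[:,:,::-1].copy();cv2.imwrite(f"pics/{n}2.png",im)
a=cv2.imread("pics/wrist2.png");b=cv2.imread("pics/side2.png")[100:310,160:440]
cv2.imwrite("pics/c2.png",np.hstack([cv2.resize(a,(400,300)),cv2.resize(b,(400,300),interpolation=cv2.INTER_CUBIC)]))
E
```

```text
6.75 [0.50683607 0.14272973 0.22961884] [ 1.52648222 -0.79655027 -2.58561135] [-0.1676348  -0.05525212 -0.04141521] 0.006984628484474396
```

View pics/c2.png

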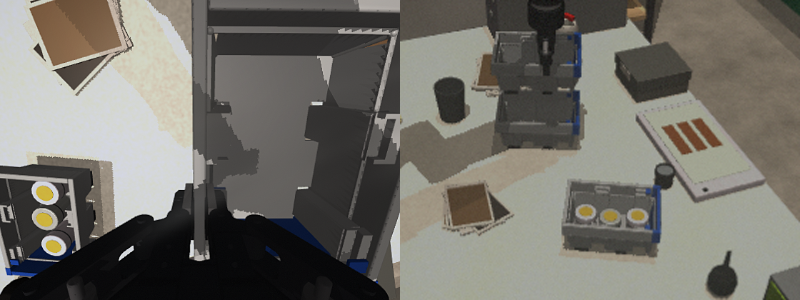

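The tote is lifted clear: its origin is about 0.165 m up, and it hangs close to level. Next I carry it toward the loaded tote and turn it there.

Request:
{"method": "drive_tool", "body": {
  "plan": [
    [0,-0.1,-0.1,0,0],
    [0,-0.3,-0.3,0,0],
    [0,-0.6,-0.5,0,0],
    [-0.1,-0.9,-0.7,0,0],
    [-0.1,-1.2,-0.8,0,0],
    [-0.1,-1.5,-0.8,-0.3,0],
    [-0.1,-1.8,-0.8,-0.8,0],
    [-0.2,-2.1,-0.8,-1.5,0],
    [-0.2,-2.4,-0.8,-2.2,0],
    [-0.2,-2.7,-0.8,-3,0],
    [-0.3,-3,-0.8,-3.7,0],
    [-0.3,-3.3,-0.8,-4.5,0],
    [-0.3,-3.5,-0.8,-5.2,0],
    [-0.3,-3.6,-0.8,-6,0],
    [-0.3,-3.7,-0.8,-6.7,0],
    [-0.3,-3.7,-0.8,-7.5,0],
    [-0.3,-3.7,-0.8,-8.2,0],
    [-0.3,-3.7,-0.8,-9,0],
    [-0.3,-3.7,-0.8,-9.5,0],
    [-0.3,-3.7,-0.8,-10,0]
  ]
}}

```text
t: 8.85
eef_pos: [0.4532, -0.0361, 0.2694]
eef_rot: [-0.493, 0.87, -0.0, 0.0]
ft_force: [-0.3, 0.7, -2.1]
grip_width: 0.0068
grip_force: 58.6
```

Request:
{"method": "drive_tool", "body": {
  "plan": [
    [0,0,0,-0.5,0],
    [0,0,0,-1.2,0],
    [0,0,0,-2,0],
    [0,0,0,-2.8,0],
    [0,0,0,-3.6,0],
    [0,0,0,-4.4,0],
    [0,0,0,-5.2,0],
    [0,0,0,-6,0],
    [0,0,0,-6.8,0],
    [0,0,0,-7.6,0],
    [0,0,0,-8.4,0],
    [0,0,0,-9.2,0],
    [0,0,0,-10,0],
    [0,0,0,-10.7,0],
    [0,0,0,-11.4,0],
    [0,0,0,-11.8,0],
    [0,0,0,-11.96,0],
    [0,0,0,-11.96,0],
    [0,0,0,-11.96,0],
    [0,0,0,-11.96,0]
  ]
}}

```text
t: 10.85
eef_pos: [0.4537, -0.0355, 0.2689]
eef_rot: [0.975, -0.22, 0.0, -0.0]
ft_force: [0.6, 0.3, -2.4]
grip_width: 0.0066
grip_force: 58.6
```

```bash
python3 - <<'E'
from h import *
s=get_state();print(s['t'],s['qpos'],s['eef_pos'],s['ft_force'],s['ft_torque'],np.degrees(R.from_quat(s['eef_rot']).as_euler('ZYX')))
im=snapshot("wrist")[:,:,::-1].copy();cv2.imwrite("pics/w3.png",im)
for q in proj(w([.5465,-.151,-.443,0],C),"wrist",s):print(q)
# held tote predicted: tool frame-> level; origin from grip
Rm=R.from_quat(s['eef_rot']).as_matrix();yaw=np.arctan2(Rm[1,0],Rm[0,0])+np.pi
p=s['eef_pos'];o=w([p[0],p[1],yaw,p[2]-.065],[-.022,.064,0])[0]
for q in proj(w([o[0],o[1],yaw,o[2]],C),"wrist",s):print("t",q)
E
```

```text
10.85 [-7.81487045e-02  1.25297312e-01 -2.12631409e-01  1.23278931e+00
  1.16678451e-04 -2.77524801e+00] [ 0.45366405 -0.03548811  0.26889295] [ 0.59967212  0.30329327 -2.38156802] [ 0.17178305 -0.04230913 -0.02968357] [-2.54675929e+01 -1.79373353e-03 -1.79992151e+02]
[273.88317536 -56.62945738]
[425.11330096 -55.89204745]
[400.29304936 162.90612528]
[275.11157209 163.02110033]
t [519.76289904 418.03604582]
t [270.49976279 420.37974502]
t [265.25274784  -9.41655894]
t [655.34292443  -3.42780843]
```

View pics/w3.png

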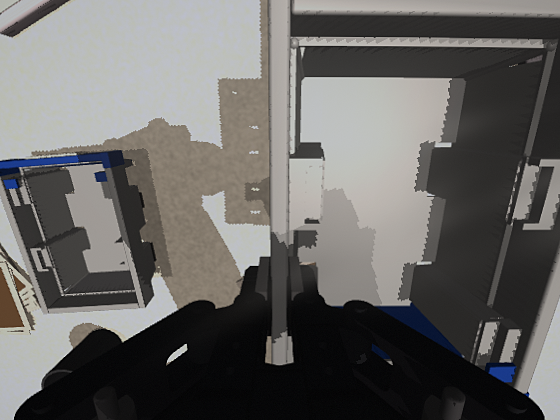

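The loaded tote is hidden ahead of the held tote; only the other empty shows on the left, at about (0–150, 155–310). I'll shift sideways so the loaded tote shows to the left of the held one.

Request:
{"method": "drive_tool", "body": {
  "plan": [
    [0.1,0.1,0,0,0],
    [0.3,0.3,0,0,0],
    [0.5,0.6,0,0,0],
    [0.7,0.9,0,0,0],
    [0.9,1.2,0,0,0],
    [1.1,1.5,0,0,0],
    [1.3,1.8,0,0,0],
    [1.5,2.1,0,0,0],
    [1.7,2.4,0,0,0],
    [1.9,2.7,0,0,0],
    [2.1,3,0,0,0],
    [2.2,3.3,0,0,0],
    [2.2,3.4,0,0,0],
    [2.2,3.5,0,0,0],
    [2.2,3.5,0,0,0],
    [2.2,3.5,0,0,0],
    [2.2,3.5,0,0,0]
  ]
}}

```text
t: 12.6
eef_pos: [0.4806, -0.2345, 0.2689]
eef_rot: [0.975, -0.224, -0.001, 0.002]
ft_force: [-0.4, -0.1, -1.8]
grip_width: 0.0068
grip_force: 58.6
```

```bash
python3 - <<'E'
from h import *
import json
s=get_state();print(s['t'],s['qpos'],s['eef_pos'],s['ft_force'],np.degrees(R.from_quat(s['eef_rot']).as_euler('ZYX')))
json.dump({k:np.array(v).tolist() for k,v in s.items()},open("s4.json","w"))
im=snapshot("wrist")[:,:,::-1].copy();cv2.imwrite("pics/w4.png",im)
print(proj(w([.5465,-.151,-.443,0],C),"wrist",s))
cv2.imwrite("pics/w4z.png",cv2.resize(im[30:330,60:320],None,fx=2,fy=2,interpolation=cv2.INTER_CUBIC))
E
```

```text
12.6 [-0.45096827  0.26429825 -0.03396744  1.27253597 -0.00501693 -3.14074948] [ 0.4806409  -0.23453624  0.26893569] [-0.43488073 -0.06006609 -1.80039146] [-2.58868885e+01  6.35932009e-05  1.79712551e+02]
[[105.11425019  78.52904621]
 [240.50817321  76.52798047]
 [248.34157189 255.73522056]
 [134.97751697 256.81096888]]
```

View pics/w4z.png

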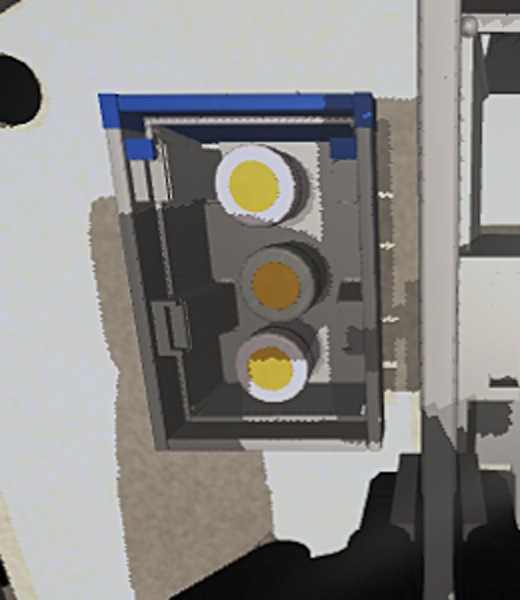

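```bash
python3 - <<'E'
from h import *
import json
s={k:np.array(v) for k,v in json.load(open("s4.json")).items()}
px=np.array([(109.75,76.75),(247,77.75),(250.5,254.75),(137.25,254.75)])
p,e=fit([("wrist",s,C,px)],0,[.54,-.15,-.44]);print(p,e,(proj(w([*p,0],C),"wrist",s)-px).round(1).tolist())
g=cv2.imread("pics/w4.png")
for r in (90,120,200,235,250):print(r,g[r,236:260].astype(int).sum(1).tolist(),g[r,104:150:2].astype(int).sum(1).tolist())
for c in (150,200,230):print(c,g[70:84,c].tolist(),g[246:262,c].astype(int).sum(1).tolist())
E
```

```text
[ 0.54539294 -0.15519383 -0.45886809] 0.7024076725837946 [[0.8, -0.3], [-0.7, -1.0], [0.1, 1.2], [-0.3, 0.6]]
90 [312, 229, 206, 210, 206, 208, 201, 205, 214, 185, 136, 103, 259, 328, 303, 298, 296, 292, 348, 391, 388, 388, 384, 383] [604, 602, 602, 598, 263, 279, 280, 296, 111, 134, 134, 132, 136, 120, 331, 512, 519, 504, 554, 504, 559, 511, 562]
120 [332, 339, 291, 284, 314, 318, 321, 327, 343, 303, 196, 130, 186, 272, 291, 287, 291, 290, 284, 360, 415, 416, 406, 393] [605, 608, 605, 603, 604, 611, 513, 499, 513, 511, 219, 374, 518, 512, 553, 142, 522, 512, 511, 560, 557, 204, 216]
200 [212, 215, 211, 214, 220, 189, 201, 220, 220, 216, 217, 218, 183, 143, 123, 251, 306, 299, 299, 296, 288, 300, 371, 401] [598, 604, 608, 605, 464, 395, 389, 405, 398, 387, 376, 410, 413, 278, 281, 293, 117, 194, 285, 285, 200, 133, 290]
235 [184, 182, 181, 160, 276, 485, 337, 221, 295, 292, 292, 296, 300, 245, 152, 70, 529, 633, 610, 604, 606, 607, 606, 608] [617, 618, 613, 610, 610, 616, 630, 411, 393, 397, 403, 392, 397, 389, 390, 317, 277, 283, 228, 135, 137, 138, 135]
250 [279, 358, 333, 286, 279
[... 440 characters left out ...]
] [161, 156, 156, 202, 290, 287, 279, 275, 259, 320, 422, 418, 413, 415, 421, 414]
200 [[189, 201, 199], [190, 202, 199], [196, 202, 199], [205, 202, 200], [204, 204, 201], [211, 211, 210], [174, 165, 159], [143, 87, 66], [161, 79, 49], [167, 87, 55], [168, 88, 58], [169, 90, 58], [170, 92, 60], [173, 93, 60]] [161, 160, 141, 283, 523, 534, 507, 496, 485, 531, 625, 614, 610, 612, 611, 607]
230 [[198, 202, 199], [194, 201, 199], [193, 202, 199], [193, 202, 200], [197, 204, 201], [210, 214, 212], [161, 154, 147], [99, 66, 54], [96, 53, 40], [101, 60, 47], [100, 61, 46], [101, 60, 46], [101, 61, 46], [103, 61, 47]] [165, 160, 153, 231, 450, 566, 528, 508, 499, 519, 625, 609, 607, 600, 599, 602]
```

```bash
python3 - <<'E'
from h import *
import json
s={k:np.array(v) for k,v in json.load(open("s4.json")).items()}
px=np.array([(109.6,76.3),(244.8,75.9),(249.6,255),(137.7,255)])
p,e=fit([("wrist",s,C,px)],0,[.54,-.15,-.44]);print(p,e,(proj(w([*p,0],C),"wrist",s)-px).round(1).tolist())
k=np.array([(595,90),(728,150),(640,340),(507,280)])/2.75+[110,120]-.32
q,e=fit([("wrist",s,C,px),("top",None,C,k)],0,[.54,-.15,-.44]);print("both",q,e)
E
```

```text
[ 0.54618291 -0.15481733 -0.45322567] 0.46972905823254407 [[-0.3, -0.1], [0.3, -0.1], [0.9, 0.2], [-0.8, 0.2]]
both [ 0.54594748 -0.15478835 -0.45214576] 0.709745011659197
```

```bash
python3 - <<'E'
from h import *
import json
s={k:np.array(v) for k,v in json.load(open("s4.json")).items()}
Rm=R.from_quat(s['eef_rot']).as_matrix();yaw=np.arctan2(Rm[1,0],Rm[0,0])+np.pi
p=s['eef_pos'];o=w([p[0],p[1],yaw,p[2]-.065],[-.022,.064,0])[0]
L=np.array([[-90,-60,90],[-90,0,90],[-90,40,90],[-90,-60,60],[-90,40,60],[0,-60,90],[0,-68,90],[-60,-60,90],[-60,-68,90]])/1e3
print(np.c_[L*1e3,proj(w([*o[:2],yaw,o[2]],L),"wrist",s)].round(1))
g=cv2.imread("pics/w3.png").astype(int).sum(2)
for c in(330,400,480):print(c,g[:60:1,c].tolist())
for r in(30,100,200):print(r,g[r,260:300].tolist())
cv2.imwrite("pics/w4r.png",cv2.resize(cv2.imread("pics/w4.png")[0:260,250:560],None,fx=2.3,fy=2.3))
E
```

```text
[[-90.  -60.   90.  289.   17.5]
 [-90.    0.   90.  460.3  18.9]
 [-90.   40.   90.  571.1  21. ]
 [-90.  -60.   60.  286.4  40.5]
 [-90.   40.   60.  508.5  42.4]
 [  0.  -60.   90.  287.  254.8]
 [  0.  -68.   90.  268.7 254.8]
 [-60.  -60.   90.  288.3 108.8]
 [-60.  -68.   90.  267.  108.8]]
330 [518, 519, 526, 534, 534, 539, 545, 548, 553, 555, 519, 452, 393, 331, 245, 156, 136, 136, 139, 139, 141, 137, 131, 134, 138, 138, 141, 135, 130, 135, 135, 143, 136, 136, 137, 117, 160, 504, 461, 451, 466, 558, 552, 550, 573, 525, 79, 121, 147, 170, 165, 165, 162, 167, 163, 162, 162, 162, 162, 163]
400 [486, 493, 498, 502, 505, 510, 517, 520, 529, 534, 519, 391, 422, 367, 295, 200, 127, 132, 140, 139, 133, 133, 140, 133, 132, 129, 127, 134, 135, 135, 134, 134, 134, 133, 131, 126, 84, 412, 456, 435, 464, 468, 521, 526, 535, 575, 234, 127, 152, 145, 128, 160, 159, 154, 159, 161, 161, 161, 163, 161]
480 [462, 464, 460, 459, 469, 468, 477, 482, 487, 490, 497, 487, 429, 429, 361, 295, 199, 129, 129, 131, 129, 124, 132, 129, 130, 124, 124, 130, 127, 123, 126, 127, 121, 125, 123, 126, 112, 82, 320, 504, 495, 480, 479, 482, 480, 492, 518, 149, 92, 119, 146, 144, 139, 144, 146, 144, 141, 140, 142, 141]
30 [352, 361, 370, 372, 373, 384, 394, 340, 271, 324, 403, 463, 499, 505, 505, 508, 505, 512, 508, 511, 512, 516, 516, 517, 518, 522, 522, 489, 443, 414, 230, 130, 143, 147, 146, 147, 144, 145, 147, 146]
100 [376, 379, 370, 364, 366, 370, 371, 378, 289, 290, 369, 435, 495, 506, 500, 503, 505, 504, 507, 509, 509, 514, 513, 514, 518, 527, 508, 462, 426, 300, 500, 580, 566, 572, 597, 411, 220, 214, 220, 208]
200 [393, 344, 288, 275, 272, 271, 279, 289, 298, 228, 296, 391, 453, 490, 497, 494, 492, 492, 495, 497, 502, 502, 502, 505, 510, 506, 463, 434, 303, 449, 549, 545, 539, 542, 540, 543, 542, 545, 542, 544]
```

View pics/w4r.png

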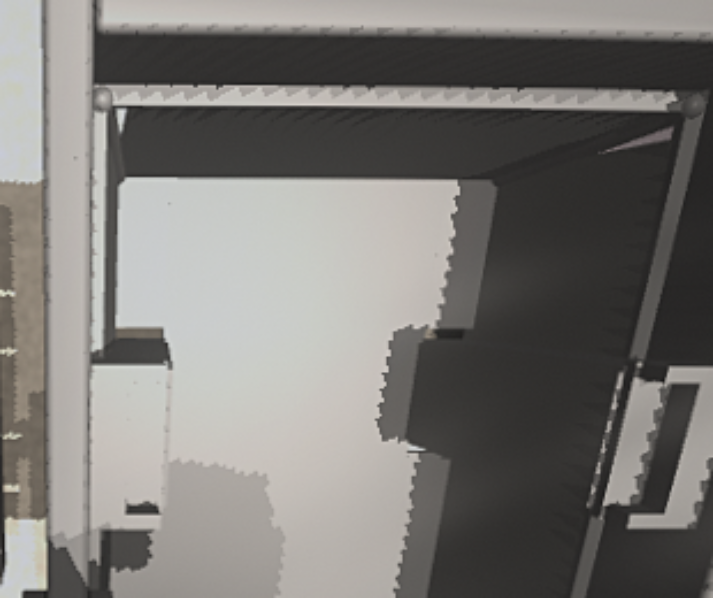

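The held tote's inner grey edge is at about row 13 and its collar's lower edge at about row 36, with almost no tilt. Prediction was about 4 px lower, so the grip sits near x = 24 mm on the tote. I'll hover over the loaded tote, offset about 9 mm from its axis.

Request:
{"method": "drive_tool", "body": {
  "plan": [
    [0,-0.1,0,0,0],
    [0,-0.3,0,0,0],
    [0,-0.6,0,0.06,0],
    [0,-0.9,0,0.06,0],
    [-0.1,-1.2,0,0.06,0],
    [-0.1,-1.5,0,0.06,0],
    [-0.1,-1.8,0,0.06,0],
    [-0.1,-2.1,0,0.06,0],
    [-0.1,-2.4,0,0.06,0],
    [-0.15,-2.7,0,0.06,0],
    [-0.15,-3,0.1,0.06,0],
    [-0.15,-3.3,0.4,0.06,0],
    [-0.15,-3.4,0.7,0.06,0],
    [-0.15,-3.43,1,0.06,0],
    [-0.15,-3.43,1.3,0.06,0],
    [-0.15,-3.43,1.5,0.06,0],
    [-0.15,-3.43,1.6,0.06,0],
    [-0.15,-3.43,1.6,0.06,0],
    [-0.15,-3.43,1.6,0.06,0]
  ]
}}

```text
t: 14.55
eef_pos: [0.5492, -0.0781, 0.1884]
eef_rot: [0.973, -0.229, -0.0, 0.002]
ft_force: [0.1, -0.3, -3.4]
grip_width: 0.0068
grip_force: 58.7
```

```bash
cat > q.py <<'E'
from h import *
s=get_state();Rm=R.from_quat(s['eef_rot']).as_matrix();yaw=np.degrees(np.arctan2(Rm[1,0],Rm[0,0]))
l=w([0,0,.453,0],[*(s['eef_pos'][:2]-[.5462,-.1548]),0])[0]
print("t",s['t'],"d mm",1e3*l[0]+24,"dy",1e3*l[1]-64,"yaw err",yaw+25.95,"origin z",1e3*s['eef_pos'][2]-64.8,s['ft_force'].round(2),s['ft_torque'].round(3),s['grip_width'],s['grip_force'])
E
python3 q.py
```

```text
t 14.55 d mm -6.88377411688078 dy 6.269369614677558 yaw err -0.4915228323633336 origin z 123.61253927481324 [ 0.09 -0.3  -3.39] [ 0.184  0.024 -0.022] 0.006846859621216928 58.7142688035965
```

Request:
{"method": "drive_tool", "body": {
  "plan": [
    [-0.04,0.12,0,-0.06,0],
    [-0.04,0.12,0.1,-0.06,0],
    [-0.04,0.12,0.25,-0.06,0],
    [-0.04,0.12,0.4,-0.06,0],
    [-0.04,0.12,0.5,-0.06,0],
    [-0.04,0.12,0.56,-0.06,0],
    [-0.04,0.12,0.56,-0.06,0],
    [-0.04,0.12,0.56,-0.06,0]
  ]
}}

```text
t: 15.35
eef_pos: [0.5444, -0.0826, 0.1599]
eef_rot: [0.974, -0.224, -0.001, 0.003]
ft_force: [0.9, -0.2, -2.3]
grip_width: 0.0074
grip_force: 58.7
```

```bash
python3 q.py; python3 - <<'E'
from h import *
for n in("top","side"):cv2.imwrite(f"pics/{n}5.png",snapshot(n)[:,:,::-1])
a=cv2.imread("pics/side5.png");b=cv2.imread("pics/top5.png")
z=lambda i:cv2.resize(i,(400,400),interpolation=cv2.INTER_CUBIC)
cv2.imwrite("pics/c5.png",np.hstack([z(a[190:290,255:355]),z(b[145:255,280:390])]))
E
```

```text
t 15.35 d mm -9.241093532062088 dy 0.0736186634813123 yaw err 0.003915604203960754 origin z 95.14884223124541 [ 0.9  -0.2  -2.25] [ 0.167 -0.081  0.032] 0.007357163594492609 58.65286946296692
```

View pics/c5.png

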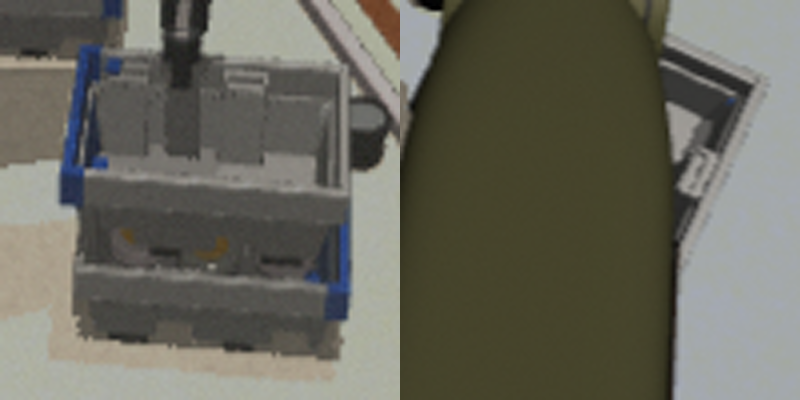

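Side view: the tote is upright over the loaded one, blue over grey, with its rim parallel to the loaded rim. I'll lower it gently until it touches.

Request:
{"method": "drive_tool", "body": {
  "plan": [
    [0,0,0.03,0,0],
    [0,0,0.06,0,0],
    [0,0,0.09,0,0],
    [0,0,0.12,0,0],
    [0,0,0.14,0,0],
    [0,0,0.16,0,0],
    [0,0,0.16,0,0],
    [0,0,0.16,0,0]
  ]
}}

```text
t: 16.25
eef_pos: [0.5443, -0.0827, 0.152]
eef_rot: [0.974, -0.225, -0.001, 0.003]
ft_force: [-0.0, -0.5, -2.1]
grip_width: 0.0069
grip_force: 58.7
```

Request:
{"method": "drive_tool", "body": {
  "plan": [
    [0,0,0.02,0,0],
    [0,0,0.04,0,0],
    [0,0,0.04,0,0]
  ]
}}

```text
t: 16.55
eef_pos: [0.5441, -0.0827, 0.1498]
eef_rot: [0.974, -0.225, -0.001, 0.003]
ft_force: [-0.1, 0.3, -3.3]
grip_width: 0.0069
grip_force: 58.7
```

```bash
python3 q.py
```

```text
t 16.55 d mm -9.44908092298968 dy -0.11486475084648617 yaw err -0.0030197367812405673 origin z 84.97428046990898 [-0.12  0.33 -3.31] [ 0.173 -0.027 -0.015] 0.006897024865225709 58.6541086435318
```

Request:
{"method": "drive_tool", "body": {
  "plan": [
    [0,0,0.02,0,0],
    [0,0,0.02,0,0]
  ]
}}

```text
t: 16.75
eef_pos: [0.5442, -0.0827, 0.1489]
eef_rot: [0.974, -0.225, -0.001, 0.002]
ft_force: [0.0, 0.1, -2.4]
grip_width: 0.0068
grip_force: 58.7
```

Request:
{"method": "drive_tool", "body": {
  "plan": [
    [0,0,0.02,0,0],
    [0,0,0.02,0,0]
  ]
}}

```text
t: 16.95
eef_pos: [0.5445, -0.0827, 0.1485]
eef_rot: [0.974, -0.225, -0.0, 0.002]
ft_force: [-0.6, -0.0, 1.8]
grip_width: 0.0071
grip_force: 59.4
```

Request:
{"method": "drive_tool", "body": {
  "plan": [
    [0,0,0.02,0,0],
    [0,0,0.02,0,0]
  ]
}}

```text
t: 17.15
eef_pos: [0.5447, -0.0827, 0.1482]
eef_rot: [0.974, -0.225, 0.0, 0.002]
ft_force: [-0.7, 0.7, 6.3]
grip_width: 0.007
grip_force: 60.1
```

Request:
{"method": "drive_tool", "body": {
  "plan": [
    [0,0,-0.02,0,6],
    [0,0,-0.02,0,6.6]
  ]
}}

```text
t: 17.35
eef_pos: [0.5445, -0.0827, 0.1484]
eef_rot: [0.974, -0.225, -0.0, 0.002]
ft_force: [-1.0, 1.4, 4.1]
grip_width: 0.0073
grip_force: 59.7
```

Request:
{"method": "drive_tool", "body": {
  "plan": [
    [0,0,0,0,7.4]
  ]
}}

```text
t: 17.45
eef_pos: [0.5445, -0.0827, 0.1483]
eef_rot: [0.974, -0.225, -0.0, 0.002]
ft_force: [-0.9, 1.0, 4.2]
grip_width: 0.0073
grip_force: 26.6
```

Request:
{"method": "drive_tool", "body": {
  "plan": [
    [0,0,0,0,7.8]
  ]
}}

```text
t: 17.55
eef_pos: [0.5447, -0.0828, 0.1483]
eef_rot: [0.974, -0.225, -0.0, 0.003]
ft_force: [-0.8, 0.4, 3.0]
grip_width: 0.0081
grip_force: 9.2
```

Request:
{"method": "drive_tool", "body": {
  "plan": [
    [0,0,0,0,8.1]
  ]
}}

```text
t: 17.65
eef_pos: [0.5446, -0.0831, 0.1479]
eef_rot: [0.974, -0.225, -0.0, 0.003]
ft_force: [-0.5, -0.1, -1.0]
grip_width: 0.0082
grip_force: 0.4
```

Request:
{"method": "drive_tool", "body": {
  "plan": [
    [0,0,0,0,8.2],
    [0,0,0,0,8.3],
    [0,0,0,0,8.6],
    [0,0,0,0,9],
    [0,0,0,0,9.5]
  ]
}}

```text
t: 18.15
eef_pos: [0.5442, -0.0827, 0.1478]
eef_rot: [0.974, -0.225, -0.001, 0.003]
ft_force: [-0.2, 0.5, 0.4]
grip_width: 0.0095
grip_force: 0.0
```

```bash
python3 q.py; python3 - <<'E'
from h import *
for n in("side","wrist"):cv2.imwrite(f"pics/{n}6.png",snapshot(n)[:,:,::-1])
s=get_state();Rm=R.from_quat(s['eef_rot']).as_matrix();yaw=np.arctan2(Rm[1,0],Rm[0,0])+np.pi
p=s['eef_pos'];o=w([p[0],p[1],yaw,.0838],[-.024,.064,0])[0]
L=np.array([[-90,-30,90],[-90,-10,90],[-90,-30,60],[-90,-10,60]])/1e3
for dz in(0,-.004,-.006):print(dz,proj(w([*o[:2],yaw,o[2]+dz],L),"wrist",s).round(1).tolist())
g=cv2.imread("pics/wrist6.png").astype(int).sum(2)
for c in(330,400,480):
    for r in (slice(0,60),): print(c,g[r,c].tolist())
a=cv2.imread("pics/side6.png")
cv2.imwrite("pics/c6.png",np.hstack([cv2.resize(a[190:290,255:355],(400,400),interpolation=cv2.INTER_CUBIC),cv2.resize(cv2.imread("pics/wrist6.png"),(400,400))]))
E
```

```text
t 18.15 d mm -9.359886436114472 dy -0.08863185444724309 yaw err -0.000715683271170775 origin z 83.04293298400562 [-0.25  0.46  0.41] [ 0.049 -0.006 -0.013] 0.009453185597322604 0.0
0 [[376.6, 10.4], [434.3, 11.0], [354.6, 35.1], [399.8, 35.5]]
-0.004 [[372.9, 14.4], [428.6, 15.0], [352.4, 37.6], [396.3, 37.9]]
-0.006 [[371.2, 16.4], [425.9, 16.9], [351.4, 38.8], [394.6, 39.1]]
330 [489, 355, 327, 288, 248, 191, 136, 138, 131, 123, 124, 131, 138, 138, 139, 135, 134, 134, 137, 137, 135, 131, 136, 137, 137, 132, 135, 136, 132, 135, 122, 91, 424, 522, 496, 493, 492, 496, 502, 509, 386, 77, 123, 157, 165, 164, 165, 165, 166, 164, 166, 169, 163, 168, 166, 166, 166, 168, 166, 171]
400 [496, 469, 420, 373, 321, 237, 110, 112, 138, 142, 140, 135, 138, 121, 136, 139, 137, 133, 137, 133, 135, 134, 134, 135, 133, 131, 134, 132, 133, 132, 126, 94, 318, 468, 485, 474, 472, 473, 477, 486, 524, 203, 95, 120, 160, 166, 157, 149, 157, 164, 160, 164, 160, 163, 165, 162, 165, 167, 162, 167]
480 [461, 477, 373, 325, 372, 329, 239, 148, 124, 132, 131, 133, 114, 134, 133, 115, 116, 126, 130, 130, 129, 129, 129, 130, 128, 128, 126, 124, 125, 125, 124, 118, 84, 325, 451, 453, 445, 443, 440, 447, 454, 499, 88, 96, 104, 150, 152, 108, 122, 151, 150, 149, 150, 145, 150, 145, 145, 149, 151, 147]
```

View pics/c6.png

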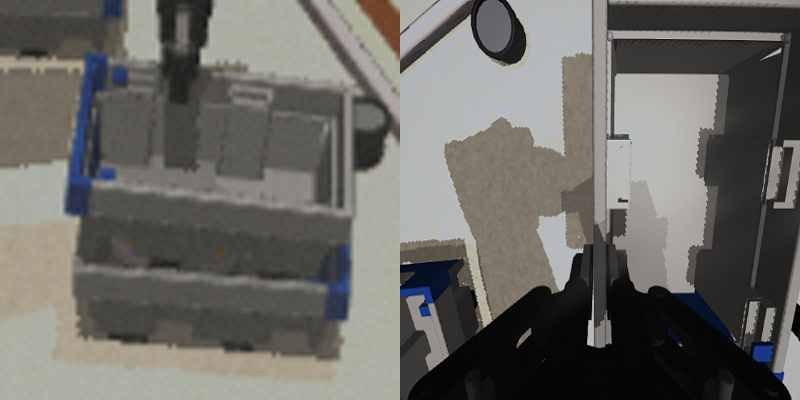

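The side view shows the grey end sunk and the blue end raised. Wrist rows (rim ~4, collar base ~32) fit a 3.4° tilt, so the toes are on the pocket floor with the blue feet on their rims. I'll regrip lightly and slide the toes under the lips.

Request:
{"method": "drive_tool", "body": {
  "plan": [
    [0,0,0,0,8.2],
    [0,0,0,0,7.8],
    [0,0,0,0,7.5],
    [0,0,0,0,7.3],
    [0,0,0,0,7.3]
  ]
}}

```text
t: 18.75
eef_pos: [0.5442, -0.0827, 0.1479]
eef_rot: [0.974, -0.225, -0.001, 0.002]
ft_force: [1.1, 0.0, -1.1]
grip_width: 0.0076
grip_force: 17.6
```

Request:
{"method": "drive_tool", "body": {
  "plan": [
    [0.02,0,0,0,7.3],
    [0.04,0,0,0,7.3],
    [0.06,0,0,0,7.3],
    [0.08,0,0,0,7.3],
    [0.1,0,0,0,7.3],
    [0.1,0,0,0,7.3]
  ]
}}

```text
t: 19.35
eef_pos: [0.549, -0.0851, 0.1478]
eef_rot: [0.974, -0.225, -0.0, 0.003]
ft_force: [0.2, -0.1, -2.1]
grip_width: 0.0075
grip_force: 17.4
```

```bash
python3 q.py
```

```text
t 19.35 d mm -3.9931587261552757 dy -0.0728033196677842 yaw err -0.007888738577875642 origin z 82.97350731623622 [ 0.21 -0.07 -2.07] [ 0.151 -0.113 -0.027] 0.007457535635921931 17.444201409816742
```

Request:
{"method": "drive_tool", "body": {
  "plan": [
    [0.02,0,0,0,7.3],
    [0.04,0,0,0,7.3],
    [0.06,0,0,0,7.3],
    [0.07,0,0,0,7.3],
    [0.07,0,0,0,7.3],
    [0.07,0,0,0,7.3]
  ]
}}

```text
t: 19.95
eef_pos: [0.5519, -0.0865, 0.1479]
eef_rot: [0.974, -0.225, -0.001, 0.003]
ft_force: [0.3, 1.0, -2.0]
grip_width: 0.0079
grip_force: 17.4
```

```bash
python3 q.py; cat > t.py <<'E'
from h import *
# tilt & pose of held tote from wrist image edges (cols 330..480): rim row, collar-base row
cv2.imwrite("pics/wx.png",snapshot("wrist")[:,:,::-1])
g=cv2.imread("pics/wx.png").astype(int).sum(2)
for c in(330,400,480):
    col=g[:60,c];d=np.diff(col);print(c,"base row",int(np.argmax(d[22:48]))+22,"rim row",int(np.argmax(col<(180))),end=" ; ")
print()
for t in("tote","loaded_tote"):pass
E
python3 t.py
```

```text
t 19.95 d mm -0.7997459249922123 dy -0.08786281862622758 yaw err -0.002322044077921248 origin z 83.07345706382138 [ 0.34  1.01 -2.05] [ 0.203 -0.005 -0.012] 0.007876713084751009 17.396473288536072
330 base row 32 rim row 6 ; 400 base row 32 rim row 6 ; 480 base row 33 rim row 8 ;
```

Request:
{"method": "drive_tool", "body": {
  "plan": [
    [-0.01,0,0.02,0,7.3],
    [-0.02,0,0.04,0,7.3],
    [-0.02,0,0.04,0,7.3]
  ]
}}

```text
t: 20.3
eef_pos: [0.5511, -0.086, 0.1463]
eef_rot: [0.974, -0.225, -0.0, 0.002]
ft_force: [-1.1, 0.8, 0.5]
grip_width: 0.0073
grip_force: 17.9
```

Request:
{"method": "drive_tool", "body": {
  "plan": [
    [-0.01,0,0.02,0,7.3],
    [-0.02,0,0.04,0,7.3],
    [-0.02,0,0.04,0,7.3]
  ]
}}

```text
t: 20.6
eef_pos: [0.5499, -0.0854, 0.144]
eef_rot: [0.974, -0.224, -0.001, 0.002]
ft_force: [-0.8, 0.3, 2.4]
grip_width: 0.0075
grip_force: 18.0
```

```bash
python3 q.py;python3 t.py
```

```text
t 20.6 d mm -3.060747704334858 dy -0.041748207007955784 yaw err 0.0033856181827225384 origin z 79.16857877218489 [-0.77  0.33  2.35] [ 0.165 -0.018 -0.006] 0.007518299027379227 17.998661398887634
330 base row 27 rim row 2 ; 400 base row 27 rim row 2 ; 480 base row 28 rim row 3 ;
```

Request:
{"method": "drive_tool", "body": {
  "plan": [
    [0,0,0,0,7.6],
    [0,0,0,0,7.8],
    [0,0,0,0,8],
    [0,0,0,0,8.1],
    [0,0,0,0,8.2],
    [0,0,0,0,8.4],
    [0,0,0,0,9],
    [0,0,0,0,10],
    [0,0,0,0,10]
  ]
}}

```text
t: 21.55
eef_pos: [0.5504, -0.0858, 0.1442]
eef_rot: [0.974, -0.225, -0.0, 0.003]
ft_force: [-0.3, -0.3, -0.2]
grip_width: 0.01
grip_force: 0.0
```

```bash
python3 q.py;python3 t.py; python3 - <<'E'
from h import *
s=get_state();Rm=R.from_quat(s['eef_rot']).as_matrix()
P=lambda d,tilt,z:None
L=np.array([[-90,-25,90],[-90,-10,60]])/1e3
def pose(d,tilt,zz): # tilt about toe tip sole, grey low; returns world pts
    a=np.radians(tilt);pv=np.array([-.073,0,0]);M=R.from_euler('y',-a).as_matrix() # +x up
    Q=(L-pv)@M.T+pv+[0,0,zz]
    Q=Q*[-1,-1,1]+[d,0,0]
    return w([.5462,-.1548,-.453,0],Q)
for d in(-9,-3,0,2):
  for t in(0,3.4):print(d,t,proj(pose(d/1e3,t,.078),"wrist",s).round(1).tolist())
E
```

```text
t 21.55 d mm -2.449824252600102 dy -0.1611919114036482 yaw err -0.006765444923640729 origin z 79.37331581200682 [-0.26 -0.33 -0.22] [-0.034 -0.005  0.014] 0.01003510162230109 0.0
330 base row 28 rim row 5 ; 400 base row 29 rim row 7 ; 480 base row 32 rim row 9 ; 
-9 0 [[386.5, 33.4], [395.9, 52.8]]
-9 3.4 [[386.8, 17.6], [395.8, 44.8]]
-3 0 [[388.2, 14.2], [397.4, 38.0]]
-3 3.4 [[388.5, -2.0], [397.3, 29.9]]
0 0 [[389.1, 4.4], [398.2, 30.5]]
0 3.4 [[389.4, -11.9], [398.1, 22.3]]
2 0 [[389.7, -2.3], [398.7, 25.4]]
2 3.4 [[390.0, -18.7], [398.6, 17.2]]
```

The rows now fit a level tote at about d = 0. I'll open, back straight up, and check the seating with a full fit.

Request:
{"method": "drive_tool", "body": {
  "plan": [
    [0,0,0,0,16],
    [0,0,0,0,24],
    [0,0,-0.1,0,30],
    [0,0,-0.4,0,40],
    [0,0,-0.8,0,40],
    [0,0,-1.2,0,40],
    [0,0,-1.7,0,40],
    [0,0,-2.2,0,40],
    [0,0,-2.7,0,40],
    [0,0,-3.1,0,40],
    [0,0,-3.4,0,40],
    [0,0,-3.5,0,40],
    [0,0,-3.5,0,40],
    [0,0,-3.5,0,40]
  ]
}}

```text
t: 23.0
eef_pos: [0.5501, -0.0848, 0.3182]
eef_rot: [0.974, -0.225, -0.001, 0.003]
ft_force: [0.2, -0.2, -0.2]
grip_width: 0.0401
grip_force: 0.0
```

```bash
cat > f.py <<'E'
from h import *
import sys
s=get_state();print(s['t'],s['eef_pos'])
cv2.imwrite("pics/w7.png",snapshot("wrist")[:,:,::-1]);g=cv2.imread("pics/w7.png").astype(int)
pr=proj(w([.5462,-.1548,-.453+np.pi,.078],C),"wrist",s);print(pr.round(1).tolist())
# sub-pixel edges across outer rim, along normals of predicted sides
gray=cv2.GaussianBlur(cv2.imread("pics/w7.png"),(3,3),0).astype(float).sum(2)
c=pr.mean(0)
for i in range(4):
    a,b=pr[i],pr[(i+1)%4];n=np.array([(b-a)[1],-(b-a)[0]]);n/=np.linalg.norm(n)
    if n@(a-c)<0:n=-n
    print("side",i,n.round(2))
    for f in(.12,.3,.5,.7,.88):
        q=a+(b-a)*f;k=np.arange(-9,10);xy=(q+k[:,None]*n)
        v=cv2.remap(gray.astype(np.float32),xy[None,:,0].astype(np.float32),xy[None,:,1].astype(np.float32),cv2.INTER_LINEAR)[0]
        print(q.round(0).tolist(),v.astype(int).tolist())
E
python3 f.py
```

```text
23.0 [ 0.55012214 -0.08476132  0.31818179]
[[397.8, 263.1], [274.6, 263.7], [273.6, 66.9], [423.4, 67.6]]
side 0 [0. 1.]
[383.0, 263.0] [133, 130, 146, 195, 248, 268, 260, 248, 289, 415, 529, 552, 542, 539, 542, 546, 548, 547, 545]
[361.0, 263.0] [161, 163, 186, 228, 264, 272, 263, 260, 311, 427, 522, 543, 537, 536, 536, 537, 537, 535, 534]
[336.0, 263.0] [160, 168, 190, 223, 244, 246, 240, 252, 313, 412, 477, 455, 340, 202, 130, 122, 128, 133, 139]
[312.0, 264.0] [133, 149, 186, 226, 244, 242, 238, 257, 329, 428, 486, 488, 478, 476, 477, 479, 479, 478, 475]
[289.0, 264.0] [108, 128, 174, 216, 229, 221, 219, 264, 368, 469, 512, 517, 514, 510, 503, 494, 490, 489, 492]
side 1 [-1.    0.01]
[274.0, 240.0] [223, 235, 283, 352, 394, 399, 394, 377, 344, 362, 459, 540, 557, 554, 552, 551, 549, 548, 549]
[274.0, 205.0] [383, 371, 364, 353, 321, 278, 253, 234, 218, 232, 266, 281, 277, 273, 274, 286, 312, 343, 359]
[274.0, 165.0] [478, 446, 478, 504, 500, 497, 494, 456, 364, 308, 331, 356, 357, 358, 361, 364, 363, 360, 356]
[274.0, 126.0] [431, 469, 521, 525, 513, 508, 490, 417, 319, 297, 339,
[... 590 characters left out ...]
9, 538, 537, 536]
[405.0, 68.0] [449, 509, 518, 512, 506, 498, 470, 440, 461, 514, 538, 536, 535, 536, 536, 536, 536, 536, 537]
side 3 [0.99 0.13]
[420.0, 91.0] [151, 195, 312, 444, 512, 521, 509, 495, 476, 471, 501, 534, 542, 536, 533, 533, 536, 539, 541]
[416.0, 126.0] [157, 204, 322, 452, 510, 512, 500, 485, 462, 462, 500, 531, 535, 533, 531, 530, 533, 535, 538]
[411.0, 165.0] [152, 190, 324, 459, 508, 505, 494, 479, 468, 490, 527, 544, 545, 546, 547, 545, 543, 543, 545]
[405.0, 204.0] [165, 235, 357, 457, 486, 483, 477, 467, 468, 500, 533, 539, 535, 533, 531, 532, 533, 534, 534]
[401.0, 240.0] [239, 276, 387, 456, 468, 466, 462, 458, 481, 522, 540, 540, 538, 538, 538, 539, 538, 534, 534]
```

```bash
python3 -c "
from cell import *
print(finish_job())"
```

```text
the job is handed in; nothing more can be done
None
```

I stacked the upper tote, turned half a turn, on the loaded tote, released it and handed the job in at about 23 s. The last wrist-camera check showed it level and on the axis to about 1 mm. The hand-in returned no verdict.

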